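Unstack the glued frames and lay each on its print

TASK

The glue in the corners of the three walnut frames has set. Take the pressing stack apart from the top down: stand the iron weight in the middle of its rubber pad, then lay the small, the medium and the large frame one after another on the mounted print of its own size, centred on the white board and square with it, face up as they are, so that an even margin shows all round. Set everything down gently without letting it drop, and leave the bradawl and the roller where they lie.

Things in the scene. Friction and masses are not known exactly. Their poses are not given: they have to be found in the camera images.
- weight: Dark cast iron pressing weight: disc 90 mm across, 18 mm high, with a round knob 30 mm across on a 20 mm neck; the knob's straight side is 30 to 45 mm, its top 48 mm above the underside. 0.7 to 0.95 kg. Origin: centre of its underside, z up. Starts on top of the stack, on the small frame, underside 54 mm above the bench.
- frame_small: Empty small square walnut picture frame, 110 x 110 mm outside; rails 22 mm wide, 18 mm high, opening 66 x 66 mm; about 90 g. Origin: middle of its underside, z up. Can be lifted by one rail. Starts under the weight and on the medium frame, underside 36 mm above the bench, up to 6 mm per axis and 0.1 rad askew on it.
- frame_medium: Empty medium oblong walnut picture frame, 150 x 120 mm outside (long side along local x); rails 22 mm wide, 18 mm high, opening 106 x 76 mm; about 116 g. Origin: middle of its underside, z up. Can be lifted by one rail. Starts on the large frame, underside 18 mm above the bench, up to 5 mm and 0.05 rad askew on it.
- frame_large: Empty large oblong walnut picture frame, 190 x 140 mm outside (long side along local x); rails 22 mm wide, 18 mm high, opening 146 x 96 mm; about 147 g. Origin: middle of its underside, z up. Can be lifted by one rail. At the start it lies on the bench at the bottom of the stack.
- pad: Black ribbed rubber pad, 120 mm square and 4 mm thick, fixed on the bench: the resting place of the weight. Origin: middle of its underside; top face 4 mm above.
- board_small: White small square mount board, 130 x 130 mm, 5 mm thick, lying fixed on the bench, with a grey print 90 x 90 mm in its middle. It belongs to the small frame and is 10 mm bigger than it all round. Origin: middle of its underside (bench level); top face 5 mm above.
- board_medium: White medium oblong mount board, 170 x 140 mm (local x is the long side), 5 mm thick, lying fixed on the bench, with a grey print 130 x 100 mm in its middle. It belongs to the medium frame and is 10 mm bigger than it all round. Origin: middle of its underside (bench level); top face 5 mm above.
- board_large: White large oblong mount board, 210 x 160 mm (local x is the long side), 5 mm thick, lying fixed on the bench, with a grey print 170 x 120 mm in its middle. It belongs to the large frame and is 10 mm bigger than it all round. Origin: middle of its underside (bench level); top face 5 mm above.
- bradawl: Bystander, to be left alone: nickel bradawl lying loose on the bench, 108 mm long along its local x (blade to +x), 20 mm thick; origin at the middle of its length at the underside.
- roller: Bystander, to be left alone: hand roller with a black rubber roll (70 mm long, 32 mm across, at +x) and a wooden handle (to -x), 158 mm long in all, 32 mm high, lying loose on the bench; origin near the middle of its length, at bench level.
There are look-alikes about, which are no part of the job. Leave any red look-alike of the frame_medium alone.

How it is judged (in metres and radians):
On the way, in this order (a step that is already met when the one before it is completed fails the run):
1. the weight stands on its rubber pad, let go (horizontal distance between weight and pad below 0.015 m and z of weight in the frame of pad between 0 and 0.008 m and angle between weight's own z axis and vertical below 0.06 rad and linear speed of weight below 0.02 m/s and angular speed of weight below 0.15 rad/s and contact force between the fingers and weight below 0.05 N), for 0.2 s.
2. the small square frame lies on its board, let go (horizontal distance between frame_small and board_small below 0.012 m and z of frame_small in the frame of board_small between 0.001 and 0.009 m and angle between frame_small's own z axis and vertical below 0.06 rad and (angle between the x axis of frame_small and the x axis of board_small, either way round below 0.12 rad or angle between the x axis of frame_small and the y axis of board_small, either way round below 0.12 rad) and linear speed of frame_small below 0.02 m/s and angular speed of frame_small below 0.15 rad/s and contact force between the fingers and frame_small below 0.05 N), for 0.2 s.
3. the medium frame lies on its board, let go (horizontal distance between frame_medium and board_medium below 0.012 m and z of frame_medium in the frame of board_medium between 0.001 and 0.009 m and angle between frame_medium's own z axis and vertical below 0.06 rad and angle between the x axis of frame_medium and the x axis of board_medium, either way round below 0.12 rad and linear speed of frame_medium below 0.02 m/s and angular speed of frame_medium below 0.15 rad/s and contact force between the fingers and frame_medium below 0.05 N), for 0.2 s.
4. the large frame lies on its board, let go (horizontal distance between frame_large and board_large below 0.012 m and z of frame_large in the frame of board_large between 0.001 and 0.009 m and angle between frame_large's own z axis and vertical below 0.06 rad and angle between the x axis of frame_large and the x axis of board_large, either way round below 0.12 rad and linear speed of frame_large below 0.02 m/s and angular speed of frame_large below 0.15 rad/s and contact force between the fingers and frame_large below 0.05 N), for 0.2 s.
At the end, for the whole second after the job is handed in: Weight flat on the pad, centres within 15 mm. Each frame flat and face up on the board of its own size, centres within 12 mm, sides parallel within 0.12 rad (oblong frames may be turned by a half turn, the square one by quarter turns). All four at rest and let go (all of step 1 and all of step 2 and all of step 3 and all of step 4); the robot touches nothing.
It fails at once if the weight or a frame is dropped (falls unheld faster than 0.6 m/s, that is from more than about 18 mm) ((linear speed of weight above 0.6 m/s and contact force between the fingers and weight below 0.05 N) or (linear speed of frame_small above 0.6 m/s and contact force between the fingers and frame_small below 0.05 N) or (linear speed of frame_medium above 0.6 m/s and contact force between the fingers and frame_medium below 0.05 N) or (linear speed of frame_large above 0.6 m/s and contact force between the fingers and frame_large below 0.05 N)).
It fails at once if the bradawl is moved by more than 30 mm (distance of bradawl from where it was at the start of the episode above 0.03 m).
It fails at once if the roller is moved by more than 30 mm (distance of roller from where it was at the start of the episode above 0.03 m).
It also fails if it takes over 136 s, if anything falls off the work surface, if the arm or the gripper's body presses on something with over 40 N, if the wrist force passes 120 N, or if a joint passes its speed limit or range.

ROBOT

A 6-joint arm with a two-finger parallel gripper is mounted at the origin on the work surface. World frame = base frame: x ahead of the robot, y to its left, z up, the work surface at z = 0. Lengths are in m, angles in degrees, forces in N, time in s.
With the tool pointing down it reaches from about 0.4 to 0.825 m from the base axis. Payload 7 kg.
Tool frame: the origin (TCP) lies at the very end of the fingers, on their centre line; the grasp point (between the pads) lies 19 mm behind it (ctrl.grip_depth is the z of the grasp point in the tool frame, in m); z points along the fingers, y is the direction in which the jaws open and shut (so a half turn about z gives the same grasp; the last joint's range is limited). The gripper opens to 88 mm and grips with 3 to 60 N. Pads are 19 mm wide; open, the fingers measure 130 mm over their backs; the gripper's body (78 mm by 193 mm) begins 47 mm behind the grasp point.
Start: joints at [89.846, 20.546, 0.682, 0, -70.136, -16.507], TCP at [0.194, 0.647, 0.227] pointing down, gripper open.
Joint ranges: [-176.03, 176.03], [-82.01, 121.73], [-58.28, 71.71], [-173.87, 95.51], [-174.79, -0.11], [-173.66, 173.66]. Speed limits (degrees/s): [136.94, 136.94, 172.46, 180, 180, 180].

INTERFACE

Orientations are given as [roll, pitch, yaw] about the fixed x, y, z axes, in that order (R = Rz(yaw) Ry(pitch) Rx(roll)).
In Python, from plant import telemetry, snapshot, job, models, ctrl gives the robot as it stands.
- The arm moves only by the tool jog_arm, never from a script. Its argument "targets" is text: rows parted by semicolons, each of 7 numbers parted by spaces: the shift along the tool's x, y, z in m, then the turn, a rotation vector about the tool's x, y, z in degrees, then the gripper command: -1 is shut, 1 is fully open, values between are in proportion. A call has exactly 8 rows; each row is the pose to reach, as a shift and turn from the pose measured when the call began, along the tool's axes at that moment; what a row does not reach only later rows make up. A row lasts 1/8 s, in which the tool goes at most 62.5 mm and 10.7 degrees, less where a joint would pass 70% of its speed; a pose out of reach is approached as far as the arm can. A call with a gripper value outside its range is refused whole. The fingers move at their own pace and stop on an object; the grip force is fixed at half the most. Time passes only in rows, so rows that repeat a pose let the fingers close, or fill a call up. It gives the time, the measured TCP pose, the force and the opening at its end, in the units of the state.
- telemetry.get_obs(): the state, without advancing time (a new reading comes with each control period).
- snapshot(name): name is "side" or "top" or "wrist"; returns a dict with "img" (420x560x3 uint8, red, green, blue), "range_z" (420x560 float32, m along the optical axis (not along the pixel's ray), 0 where there is no reading), "intrinsics" (3x3 intrinsics, pixels), "k1" (the pictures are not rectified: a ray, as slopes to the right and down, at radius r is drawn at 1 + k1 r^2 times it, then the intrinsics apply), "R" (3x3) and "t" (3): a world point X has camera coordinates R X + t. Camera axes: x right, y down, z forward; pixel columns grow to the right and rows downward; lengths in m; the calibration is good to about 2 mm. A picture is of the moment at which its call begins.
- job.close_job(): hands the job in, once; it reports no verdict.
Trained networks look in a picture, given as the dict that the camera call returned (one of the last four; its "shot" number tells which), for a name from the list of things; names that differ only in an ending like _2 or _b are one class to them, and where a whole thing is asked for, a point or a joint stands for the part that bears it (a point fixed in the world has none). Each returns a list of dicts, best first, with "conf" (0 to 1); they miss things now and then, are a little off and sometimes report something else, mostly with a low value. They report only what shows in the picture. A call takes as long as a camera call. They do not tell look-alikes from the thing itself.
- models.cut_out(name, picture): "region" (420x560 bool, what is visible of it) and "uv" ([column, row] in pixels, amid what is visible of it).
- models.spot_point(name, picture): "uv" ([column, row] in pixels: a listed point, or the origin of a listed thing).
The state is a dict: "clock": time; "joint_pos": joint angles; "qvel": joint speeds; "tau": joint torques, N m; "tool_pos": TCP position; "orientation": TCP orientation; "force": force on the tool from outside, world axes, zero at the start; "moment": the same for the moment, N m; "opening": finger opening in m.
Only numpy, scipy, OpenCV 4.12 (cv2) and the standard library are available. Lean on these libraries where they do the work, as an engineer would, in place of code of your own. Each camera call takes 0.05 s, during which the arm holds its last target.

## Working session

There is one attempt and no reset: what is moved stays moved. The work goes in short steps, Python scripts to look and compute and a tool call to move; the robot and the scene stay as the last step left them, time stands still between calls to the robot, and variables do not carry over. Pictures are saved under pics/ and viewed, and the job is handed in when it is done.

Besides the shell and the picture viewer there is one more tool, called after ">>>" as a command line: name --argument value ..., lists and objects as JSON in quotes. jog_arm: Moves the arm, as the interface text tells. Its arguments: {"type":"object","properties":{"targets":{"type":"string"}},"required":["targets"]}

```bash
ls; mkdir -p pics
python3 - <<'E'
from plant import telemetry, snapshot, job, models, ctrl
import cv2
print(telemetry.get_obs(), ctrl.grip_depth)
for n in ["side","top"]:
    s=snapshot(n); cv2.imwrite(f"pics/{n}0.png",s["img"][:,:,::-1]); print(n,s["intrinsics"],s["k1"],s["R"],s["t"],s["shot"])
    import pickle; pickle.dump(s,open(f"{n}0.pkl","wb"))
E
```

```text
pics
{'clock': 0.0, 'joint_pos': array([ 8.98468061e+01,  2.05921612e+01,  6.32629580e-01, -2.21231228e-02,
       -7.01355289e+01, -1.65084337e+01]), 'qvel': array([-0.00107825, -0.00544466,  0.01242379,  0.05579218, -0.03926063,
       -0.02933974]), 'tau': array([ 1.81636486e-03, -5.82715094e+01,  2.93042368e+01,  6.99685916e+00,
        6.86911939e-03, -1.71038846e-04]), 'tool_pos': array([0.1933911 , 0.64617702, 0.2255995 ]), 'orientation': array([ 1.79902948e+02, -7.07532133e-03, -1.66691562e+01]), 'force': array([ 0.78786857, -0.2623937 , -0.07545302]), 'moment': array([0.02599004, 0.00563388, 0.00091305]), 'opening': 0.08755059451665255} -0.0188
side [[477.62944423   0.         279.54770702]
 [  0.         477.62944423 212.22045083]
 [  0.           0.           1.        ]] -0.04013207760026206 [[-0.99706167 -0.07658196  0.00179809]
 [-0.04638181  0.58485595 -0.80981   ]
 [ 0.06096521 -0.80751391 -0.58668946]] [0.52752142 0.07441236 1.18236753] 1
top [[379.89097891   0.         280.39512691]
 [  0.         379.89097891 207.89203075]
 [  0.           0.           1.        ]] -0.03334873968838378 [[-0.10668478 -0.99429047 -0.00219454]
 [-0.97264154  0.10481949 -0.20731934]
 [ 0.20636568 -0.01998331 -0.97827086]] [0.04878481 0.52268086 1.09009645] 2
```

View pics/side0.png

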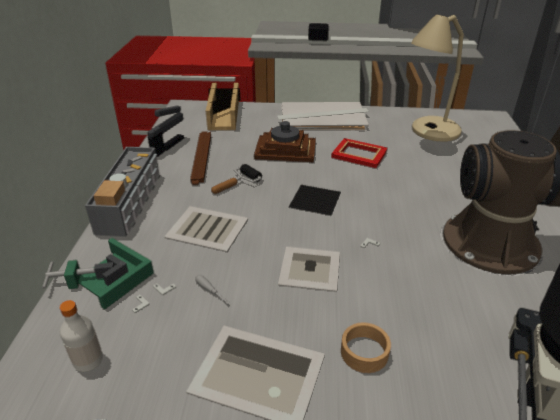

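View pics/top0.png

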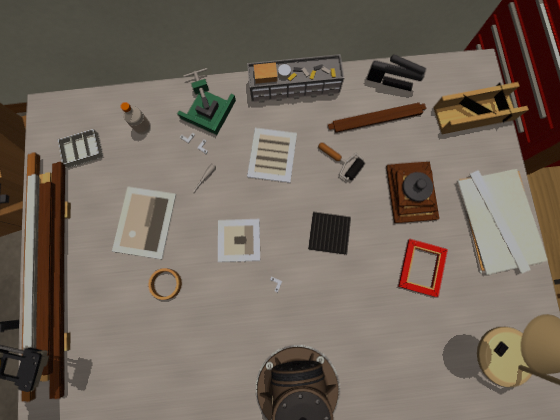

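```bash
cat > h.py <<'E'
import numpy as np, cv2
from plant import telemetry, snapshot, job, models, ctrl
def cam(s):
    K=s["intrinsics"]; return K,s["k1"],np.array(s["R"]),np.array(s["t"])
def und(s,uv):
    K,k1,R,t=cam(s); uv=np.atleast_2d(np.asarray(uv,float))
    d=np.c_[(uv[:,0]-K[0,2])/K[0,0],(uv[:,1]-K[1,2])/K[1,1]]; n=d.copy()
    for _ in range(20): n=d/(1+k1*(n**2).sum(1,keepdims=True))
    return n
def plane(s,uv,z):
    K,k1,R,t=cam(s); n=und(s,uv); r=np.c_[n,np.ones(len(n))]@R; c=-R.T@t
    return c+r*((z-c[2])/r[:,2])[:,None]
def proj(s,X):
    K,k1,R,t=cam(s); p=np.atleast_2d(X)@R.T+t; n=p[:,:2]/p[:,2:]
    n=n*(1+k1*(n**2).sum(1,keepdims=True)); return np.c_[n[:,0]*K[0,0]+K[0,2],n[:,1]*K[1,1]+K[1,2]]
def cloud(s,m=None):
    K,k1,R,t=cam(s); Z=s["range_z"]; m=(Z>0) if m is None else m&(Z>0)
    v,u=np.nonzero(m); n=und(s,np.c_[u,v]); z=Z[v,u]
    return (np.c_[n*z[:,None],z]-t)@R, np.c_[u,v]
def rect(P):
    (c,(w,h),a)=cv2.minAreaRect((np.asarray(P)[:,:2]*1000).astype(np.float32))
    if w<h: w,h,a=h,w,a+90
    return np.array(c)/1000,w,h,(a+90)%180-90
def maskrect(s,m,z):
    cs,_=cv2.findContours(m.astype(np.uint8),cv2.RETR_EXTERNAL,cv2.CHAIN_APPROX_NONE); c=max(cs,key=cv2.contourArea)[:,0]
    return rect(plane(s,c,z))
def save(s,name,box=None,k=1):
    im=s["img"][:,:,::-1]
    if box: im=im[box[1]:box[3],box[0]:box[2]]
    cv2.imwrite("pics/"+name,cv2.resize(im,None,fx=k,fy=k,interpolation=cv2.INTER_CUBIC))
E
python3 - <<'E'
from h import *
s=snapshot("top")
zs=dict(weight=.07,frame_small=.054,frame_medium=.036,frame_large=.018,pad=.004,board_small=.005,board_medium=.005,board_large=.005,bradawl=.01,roller=.03)
for n,z in zs.items():
    for r in models.cut_out(n,s)[:3]:
        c,w,h,a=maskrect(s,r["region"],z)
        print(n,round(r["conf"],2),np.round(r["uv"]),np.round(c,4),round(w),round(h),round(a,1),r["region"].sum())
save(s,"stack.png",(370,140,470,310),4)
E
```

```text
weight 0.79 [419. 187.] [ 0.5435 -0.4245] 93 84 83.9 686
frame_small 0.6 [405. 198.] [ 0.5433 -0.424 ] 113 108 83.9 553
frame_medium 0.83 [413. 207.] [ 0.4788 -0.4247] 119 25 85.5 393
frame_medium 0.55 [433. 272.] [ 0.3036 -0.4102] 148 125 -22.2 1178
frame_large 0.86 [397. 210.] [ 0.5412 -0.4242] 191 145 -0.8 786
pad 0.88 [327. 230.] [ 0.4428 -0.1517] 120 119 75.9 1442
board_small 0.69 [237. 237.] [0.4495 0.1351] 135 132 84.5 1798
board_medium 0.82 [272. 154.] [ 0.7164 -0.0013] 172 143 -14.1 2137
board_large 0.71 [141. 221.] [0.5372 0.4219] 210 162 -15.2 3304
board_large 0.45 [405. 214.] [ 0.5429 -0.4308] 195 145 -1.4 794
bradawl 0.47 [208. 174.] [0.6734 0.2137] 73 21 -37.2 119
roller 0.8 [347. 161.] [ 0.6311 -0.2535] 83 31 -44.9 447
```

View pics/stack.png

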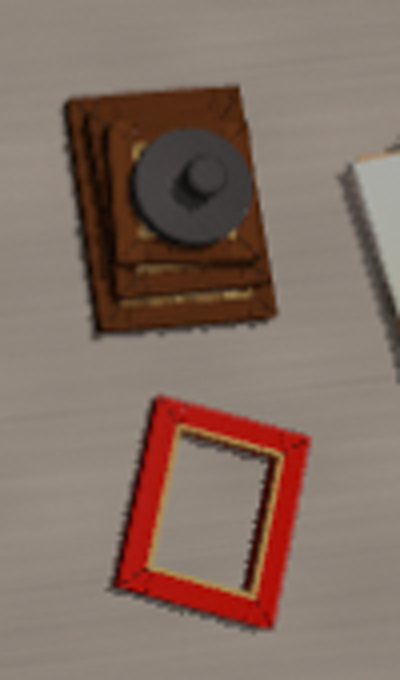

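Run:
```python
from h import *
zs=dict(weight=.07,frame_small=.054,frame_medium=.036,frame_large=.018,pad=.004,board_small=.005,board_medium=.005,board_large=.005)
s=snapshot("top"); d=snapshot("side")
for q in (s,d):
    P,uv=cloud(q)
    m=(np.hypot(P[:,0]-.543,P[:,1]+.424)<.12)
    Q=P[m]
    for lo,hi in((.093,.12),(.066,.082),(.048,.06),(.03,.042),(.012,.024)):
        k=Q[(Q[:,2]>lo)&(Q[:,2]<hi)]
        if len(k)>5: c,w,h,a=rect(k); print(lo,len(k),np.round(k.mean(0),4),np.round(c,4),round(w),round(h),round(a,1))
    # heights of tall things in workspace
    print("--")
    m=(P[:,2]>.07)&(P[:,2]<.5)&(np.abs(P[:,1])<.6)&(P[:,0]>.2)&(P[:,0]<.95)
    G=set(map(tuple,np.round(P[m][:,:2]/.05).astype(int)))
    print(sorted((round(a*.05,2),round(b*.05,2)) for a,b in G)) if q is s else 0
for n,z in zs.items():
    for r in models.cut_out(n,d)[:2]:
        c,w,h,a=maskrect(d,r["region"],z)
        print(n,round(r["conf"],2),np.round(r["uv"]),np.round(c,4),round(w),round(h),round(a,1))
```

```text
0.093 77 [ 0.5431 -0.4246  0.1011] [ 0.5444 -0.4263] 28 26 -84.3
0.066 571 [ 0.5428 -0.4225  0.0737] [ 0.5445 -0.4256] 89 86 -52.4
0.048 522 [ 0.5402 -0.4175  0.0547] [ 0.5447 -0.4255] 111 108 84.9
0.03 520 [ 0.537  -0.4214  0.0367] [ 0.5451 -0.4288] 148 122 -0.6
0.012 709 [ 0.5224 -0.411   0.0186] [ 0.5426 -0.4284] 189 141 -1.7
--
[(np.float64(0.2), np.float64(0.55)), (np.float64(0.2), np.float64(0.6)), (np.float64(0.5), np.float64(-0.45)), (np.float64(0.5), np.float64(-0.4)), (np.float64(0.55), np.float64(-0.45)), (np.float64(0.55), np.float64(-0.4)), (np.float64(0.6), np.float64(-0.45)), (np.float64(0.6), np.float64(-0.4)), (np.float64(0.75), np.float64(-0.6)), (np.float64(0.75), np.float64(-0.55)), (np.float64(0.8), np.float64(-0.6)), (np.float64(0.8), np.float64(-0.55)), (np.float64(0.85), np.float64(-0.6)), (np.float64(0.85), np.float64(-0.55)), (np.float64(0.85), np.float64(0.4)), (np.float64(0.85), np.float64(0.45)), (np.float64(0.9), np.float64(-0.5)), (np.float64(0.9), np.float64(-0.45)), (np.float64(0.9), np.float64(-0.4)), (np.float64(0.9), np.float64(-0.25)), (np.float64
[... 791 characters left out ...]
0.0539] [ 0.5468 -0.4244] 118 111 84.2
0.03 343 [ 0.5431 -0.3995  0.036 ] [ 0.5465 -0.4234] 150 131 -0.1
0.012 488 [ 0.5345 -0.3905  0.0181] [ 0.5436 -0.4235] 190 146 -1.1
--
weight 0.74 [287. 137.] [ 0.5462 -0.4294] 149 86 -85.4
frame_small 0.89 [286. 145.] [ 0.5464 -0.4064] 146 115 84.7
frame_medium 0.97 [357. 152.] [ 0.3121 -0.3725] 159 149 -21.9
frame_medium 0.55 [286. 151.] [ 0.5462 -0.4122] 151 148 -0.4
frame_large 0.68 [290. 157.] [ 0.5438 -0.4103] 191 164 -1.1
pad 0.85 [315. 197.] [ 0.442  -0.1489] 121 118 75.3
board_small 0.69 [312. 268.] [0.4495 0.1346] 135 131 85.8
board_medium 0.7 [207. 228.] [0.7158 0.004 ] 174 143 -14.8
board_large 0.89 [256. 375.] [0.5367 0.4231] 213 165 -14.7
```

```bash
cat >> h.py <<'E'
from scipy.spatial.transform import Rotation as Ro
def rows(pts, o=None):
    """pts: list of (x,y,z,yaw) world targets -> rows in tool axes of current pose"""
    o=o or telemetry.get_obs(); R0=Ro.from_euler("xyz",o["orientation"],degrees=True)
    for x,y,z,yaw in pts:
        d=R0.inv().apply(np.array([x,y,z])-o["tool_pos"]); r=(R0.inv()*Ro.from_euler("xyz",[180,0,yaw],degrees=True)).as_rotvec(degrees=True)
        print(" ".join(f"{v:.4f}" for v in d)," ".join(f"{v:.1f}" for v in r))
E
python3 - <<'E'
from h import *
rows([(.45,.45,.22,-45),(.60,.1,.22,-70),(.60,-.1,.22,-90),(.545,-.4255,.2,-90)])
E
```

```text
0.3021 0.1149 0.0066 -0.0 0.0 28.3
0.5461 0.4072 0.0066 -0.0 0.0 53.3
0.6035 0.5988 0.0066 -0.0 0.0 73.3
0.6441 0.9264 0.0265 -0.0 0.0 73.3
```

>>> jog_arm --targets "0.302 0.115 0 0 0 28 1;0.302 0.115 0 0 0 28 1;0.302 0.115 0 0 0 28 1;0.302 0.115 0 0 0 28 1;0.302 0.115 0 0 0 28 1;0.546 0.407 0 0 0 53 1;0.546 0.407 0 0 0 53 1;0.546 0.407 0 0 0 53 1"

```text
clock: 2.15
tool_pos: [0.5183, 0.2832, 0.2268]
orientation: [-180.0, 0.0, -69.9]
force: [0.9, 0.6, 0.3]
opening: 0.0877
```

Run:
```python
from h import *
print(telemetry.get_obs()["joint_pos"])
rows([(.60,.1,.22,-70),(.60,-.1,.22,-90),(.545,-.4255,.2,-90)])
```

```text
[ 4.76041808e+01  1.26413679e+01 -1.03450527e+01  9.16890155e-03
 -6.69889425e+01 -2.74769057e+01]
0.2001 -0.0136 0.0068 -0.0 0.0 0.1
0.3879 0.0552 0.0067 -0.0 0.0 20.1
0.6746 0.2189 0.0266 -0.0 0.0 20.1
```

>>> jog_arm --targets "0.2 -0.01 0.01 0 0 0 1;0.2 -0.01 0.01 0 0 0 1;0.2 -0.01 0.01 0 0 0 1;0.388 0.055 0.01 0 0 20 1;0.388 0.055 0.01 0 0 20 1;0.388 0.055 0.01 0 0 20 1;0.675 0.219 0.03 0 0 20 1;0.675 0.219 0.03 0 0 20 1"

```text
clock: 3.15
tool_pos: [0.5797, -0.2, 0.2098]
orientation: [-180.0, 0.0, -89.9]
force: [0.9, 0.4, -1.0]
opening: 0.0878
```

Run:
```python
from h import *
rows([(.545,-.4255,.2,-90)])
```

```text
0.2254 0.0353 0.0097 -0.0 0.0 0.1
```

>>> jog_arm --targets "0.226 0.035 0.01 0 0 0 1;0.226 0.035 0.01 0 0 0 1;0.226 0.035 0.01 0 0 0 1;0.226 0.035 0.01 0 0 0 1;0.226 0.035 0.01 0 0 0 1;0.226 0.035 0.01 0 0 0 1;0.226 0.035 0.01 0 0 0 1;0.226 0.035 0.01 0 0 0 1"

```text
clock: 4.15
tool_pos: [0.5459, -0.4251, 0.2002]
orientation: [-179.9, -0.0, -89.8]
force: [1.0, 0.6, -0.0]
opening: 0.0876
```

Run:
```python
from h import *
s=snapshot("wrist"); save(s,"w1.png"); print(-s["R"].T@s["t"])
P,uv=cloud(s)
m=(np.hypot(P[:,0]-.543,P[:,1]+.424)<.13)
Q=P[m]
for lo,hi in((.093,.12),(.066,.082),(.048,.06),(.03,.042),(.012,.024)):
        k=Q[(Q[:,2]>lo)&(Q[:,2]<hi)]
        if len(k)>5: c,w,h,a=rect(k); print(lo,len(k),np.round(k.mean(0),4),np.round(c,4),round(w),round(h),round(a,1))
```

```text
[ 0.54606466 -0.50544141  0.35841523]
0.093 879 [ 0.5439 -0.4298  0.1012] [ 0.5439 -0.4283] 30 29 89.3
0.066 5476 [ 0.544  -0.4318  0.0731] [ 0.5438 -0.4285] 89 88 -89.3
0.048 4616 [ 0.5458 -0.4365  0.054 ] [ 0.5447 -0.4267] 111 111 84.4
0.03 4236 [ 0.5437 -0.4446  0.036 ] [ 0.5447 -0.4295] 151 120 -0.1
0.012 4749 [ 0.533  -0.4494  0.018 ] [ 0.5418 -0.4293] 191 140 -1.5
```

View pics/w1.png

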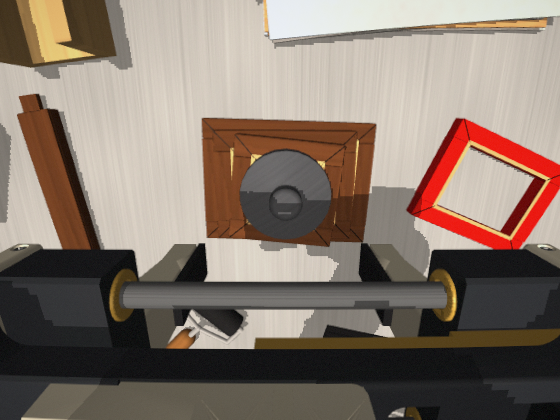

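>>> jog_arm --targets "0.002 0.002 0.06 0 0 0 1;0.002 0.002 0.09 0 0 0 1;0.002 0.002 0.11 0 0 0 1;0.002 0.002 0.123 0 0 0 1;0.002 0.002 0.123 0 0 0 0.5;0.002 0.002 0.123 0 0 0 -1;0.002 0.002 0.123 0 0 0 -1;0.002 0.002 0.123 0 0 0 -1"

```text
clock: 5.2
tool_pos: [0.5443, -0.4274, 0.0779]
orientation: [-179.9, -0.0, -89.8]
force: [-0.2, 0.7, 1.3]
opening: 0.0532
```

>>> jog_arm --targets "0 0 0 0 0 0 -1;0 0 0 0 0 0 -1;0 0 0 0 0 0 -1;0 0 0 0 0 0 -1;0 0 -0.005 0 0 0 -1;0 0 -0.01 0 0 0 -1;0 0 -0.02 0 0 0 -1;0 0 -0.04 0 0 0 -1"

```text
clock: 6.2
tool_pos: [0.5435, -0.4269, 0.1174]
orientation: [-180.0, 0.0, -89.8]
force: [-1.3, 0.0, -7.3]
opening: 0.0284
```

>>> jog_arm --targets "-0.02 0.007 0 0 0 0 -1;-0.06 0.022 0 0 0 0 -1;-0.11 0.04 0 0 0 0 -1;-0.16 0.059 0 0 0 0 -1;-0.21 0.077 0 0 0 0 -1;-0.25 0.092 0 0 0 0 -1;-0.27 0.099 0 0 0 0 -1;-0.277 0.1015 0 0 0 0 -1"

```text
clock: 7.2
tool_pos: [0.441, -0.1492, 0.1186]
orientation: [-179.9, 0.1, -89.7]
force: [0.0, -0.1, -6.3]
opening: 0.0292
```

Run:
```python
from h import *
s=snapshot("wrist"); save(s,"w2.png")
P,uv=cloud(s)
Q=P[np.hypot(P[:,0]-.442,P[:,1]+.15)<.1]
print(np.histogram(Q[:,2],bins=np.arange(-.01,.16,.01)))
for r in models.cut_out("pad",s)[:1]: print(r["conf"],maskrect(s,r["region"],.004))
for r in models.cut_out("weight",s)[:1]: 
    K,_=cloud(s,r["region"]); print(r["conf"],K.max(0),K.min(0)); k=K[(K[:,2]>.1)&(K[:,2]<.125)]; print(rect(k))
```

```text
(array([ 6103, 13787,     0,     0,     0,     0,     0,     0,     0,
           0,   126,   337,  8106,   558,  1162,  1833]), array([-0.01,  0.  ,  0.01,  0.02,  0.03,  0.04,  0.05,  0.06,  0.07,
        0.08,  0.09,  0.1 ,  0.11,  0.12,  0.13,  0.14,  0.15]))
0.66 (array([ 0.43702835, -0.1656376 ]), 120.45289611816406, 94.38227081298828, -13.969596862792969)
0.7 [ 0.48514818 -0.02460971  0.14425766] [ 3.97325326e-01 -1.94805347e-01  1.68257624e-04]
(array([ 0.44491693, -0.15246509]), 89.13941955566406, 80.29084777832031, 59.615623474121094)
```

View pics/w2.png

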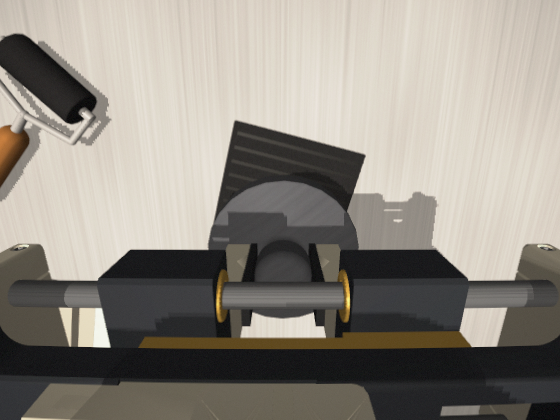

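Run:
```python
from h import *
s=snapshot("wrist")
A,B=plane(s,[(235.5,121.5),(364.5,155)],.004)[:,:2]; d=B-A; print(A,B,np.linalg.norm(d),np.degrees(np.arctan2(d[1],d[0])))
u=d/np.linalg.norm(d); n=np.array([-u[1],u[0]]); 
if n[1]<0:n=-n
print("c",(A+B)/2+.06*n, "t",s["t"])
t=snapshot("top"); r=models.cut_out("weight",t)[0]; K,_=cloud(t,r["region"]); print(r["conf"],np.round(rect(K[(K[:,2]>.1)&(K[:,2]<.125)])[0],4))
```

```text
[ 0.48290521 -0.22386959] [ 0.3692322  -0.19579782] 0.11708790707804852 166.128242696924
c [ 0.44045368 -0.15158362] t [0.44098475 0.14218633 0.33179766]
0.55 [ 0.4298 -0.114 ]
```

>>> jog_arm --targets "0.001 0 0.03 0 0 0 -1;0.001 0 0.055 0 0 0 -1;0.001 0 0.072 0 0 0 -1;0.001 0 0.081 0 0 0 -1;0.001 0 0.085 0 0 0 -1;0.001 0 0.088 0 0 0 -1;0.001 0 0.0895 0 0 0 -1;0.001 0 0.0905 0 0 0 -1"

```text
clock: 8.5
tool_pos: [0.4418, -0.1518, 0.0279]
orientation: [-179.9, 0.0, -89.8]
force: [-5.1, 3.4, 10.2]
opening: 0.0288
```

>>> jog_arm --targets "0 0 -0.001 0 0 0 -1;0 0 -0.001 0 0 0 0;0 0 -0.001 0 0 0 1;0 0 -0.001 0 0 0 1;0 0 -0.001 0 0 0 1;0 0 -0.02 0 0 0 1;0 0 -0.08 0 0 0 1;0 0 -0.15 0 0 0 1"

```text
clock: 9.5
tool_pos: [0.441, -0.152, 0.1718]
orientation: [180.0, 0.0, -89.8]
force: [1.6, 0.5, 0.6]
opening: 0.0866
```

Run:
```python
from h import *
rows([(.55,-.3,.19,-95),(.589,-.4295,.19,-95)])
s=snapshot("top"); save(s,"t2.png",(270,100,470,300),3)
r=models.cut_out("weight",s)[0]; K,_=cloud(s,r["region"]); print(r["conf"]); k=K[(K[:,2]>.015)&(K[:,2]<.03)]; print(len(k),k.mean(0),rect(k)); print(rect(K[K[:,2]>.045]), K[:,2].max())
```

```text
0.1484 -0.1085 -0.0183 0.0 0.0 5.2
0.2780 -0.1471 -0.0183 0.0 0.0 5.2
0.79
285 [ 0.4400028  -0.13669181  0.02387972] (array([ 0.44502847, -0.14736745]), 81.98883819580078, 68.5501937866211, -64.4972038269043)
(array([ 0.41155096, -0.11204544]), 113.503662109375, 29.681142807006836, -51.4516487121582) 0.5552089974501964
```

View pics/t2.png

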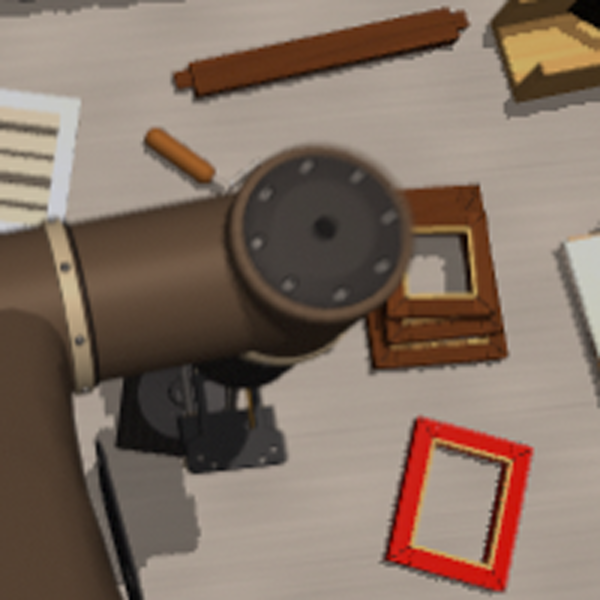

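>>> jog_arm --targets "0.06 -0.045 -0.01 0 0 5 1;0.12 -0.09 -0.015 0 0 5 1;0.148 -0.108 -0.018 0 0 5 1;0.22 -0.13 -0.018 0 0 5 1;0.278 -0.147 -0.018 0 0 5 1;0.278 -0.147 -0.018 0 0 5 1;0.278 -0.147 -0.018 0 0 5 1;0.278 -0.147 -0.018 0 0 5 1"

```text
clock: 10.6
tool_pos: [0.5935, -0.4284, 0.1976]
orientation: [-179.3, 0.0, -94.7]
force: [0.1, -0.6, 0.8]
opening: 0.0879
```

Run:
```python
from h import *
s=snapshot("wrist"); save(s,"w3.png")
P,uv=cloud(s)
Q=P[np.hypot(P[:,0]-.543,P[:,1]+.424)<.13]
for lo,hi in((.048,.06),(.03,.042),(.012,.024)):
        k=Q[(Q[:,2]>lo)&(Q[:,2]<hi)]
        c,w,h,a=rect(k); print(lo,len(k),np.round(k.mean(0),4),np.round(c,4),round(w),round(h),round(a,1))
t=snapshot("top")
for q in (t,):
  P,uv=cloud(q); Q=P[(np.hypot(P[:,0]-.4415,P[:,1]+.1505)<.08)&(P[:,2]>.01)&(P[:,2]<.07)]
  for lo,hi in((.016,.03),(.045,.06)):
    k=Q[(Q[:,2]>lo)&(Q[:,2]<hi)]; print(len(k),k.mean(0),rect(k))
  print(maskrect(t,models.cut_out("pad",t)[0]["region"],.004))
save(t,"t3.png",(270,160,400,290),4)
```

```text
0.048 7424 [ 0.5439 -0.4307  0.0539] [ 0.5442 -0.427 ] 111 110 -5.4
0.03 4463 [ 0.5486 -0.4429  0.0361] [ 0.5443 -0.4295] 151 121 -0.0
0.012 4941 [ 0.5399 -0.45    0.0181] [ 0.5416 -0.4292] 191 140 -1.5
546 [ 0.44482868 -0.15093924  0.02394327] (array([ 0.44656415, -0.15162238]), 85.1597900390625, 84.45081329345703, -34.84382629394531)
80 [ 0.44378405 -0.1513341   0.05185977] (array([ 0.44365179, -0.15252148]), 27.862873077392578, 27.689184188842773, -5.7417144775390625)
(array([ 0.46031354, -0.15635701]), 120.7779769897461, 84.8621597290039, 76.69070434570312)
```

View pics/w3.png

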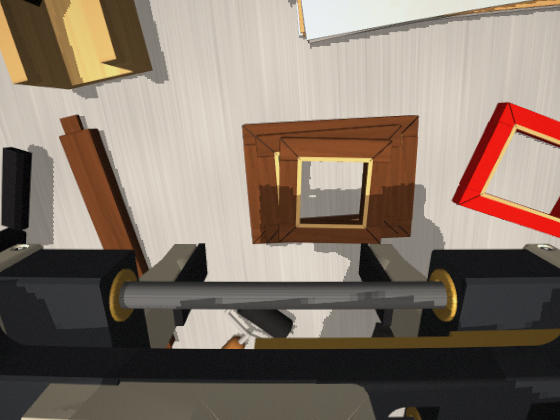

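View pics/t3.png

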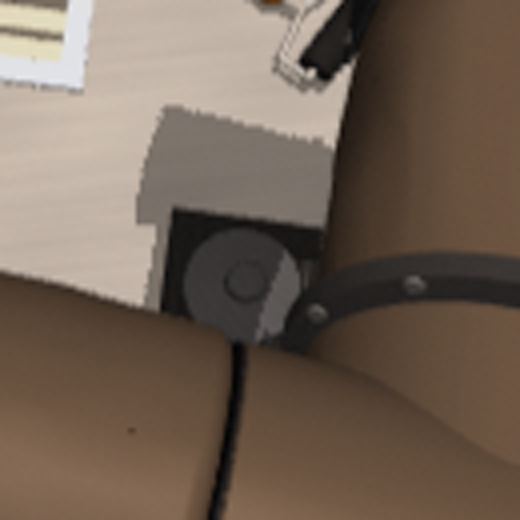

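Run:
```python
from h import *
print(telemetry.get_obs()["tool_pos"],telemetry.get_obs()["orientation"])
rows([(.5881,-.4306,.09,-95.4),(.5881,-.4306,.0375,-95.4)])
```

```text
[ 0.59386996 -0.42832067  0.19828827] [-1.79202585e+02  1.43430762e-02 -9.46448284e+01]
0.0028 0.0071 0.1082 -0.8 0.0 0.8
0.0028 0.0078 0.1607 -0.8 0.0 0.8
```

Run:
```python
from h import *
o=telemetry.get_obs()
for k in("joint_pos","qvel","tau","force"): print(k,np.round(o[k],2))
```

```text
joint_pos [-20.74  26.39   6.13  -0.25 -68.97  16.18]
qvel [-0.19  0.15  0.17 -0.06 -0.    0.07]
tau [ -0.24 -65.45  29.21   6.93   0.1   -0.  ]
force [-0.88 -0.18  0.63]
```

>>> jog_arm --targets "0.003 0.007 0.05 -0.8 0 0.8 0.3;0.003 0.007 0.1 -0.8 0 0.8 0.1;0.003 0.007 0.118 -0.8 0 0.8 0.1;0.003 0.007 0.118 -0.8 0 0.8 0.1;0.003 0.007 0.118 -0.8 0 0.8 0.1;0.003 0.007 0.118 -0.8 0 0.8 0.1;0.003 0.007 0.118 -0.8 0 0.8 0.1;0.003 0.007 0.118 -0.8 0 0.8 0.1"

```text
clock: 11.75
tool_pos: [0.5884, -0.431, 0.0808]
orientation: [-180.0, 0.0, -95.5]
force: [-0.7, 0.1, 0.2]
opening: 0.0482
```

Run:
```python
from h import *
rows([(.5881,-.4306,.0375,-95.4)])
s=snapshot("wrist"); save(s,"w4.png")
```

```text
-0.0003 0.0004 0.0433 -0.0 0.0 -0.1
```

View pics/w4.png

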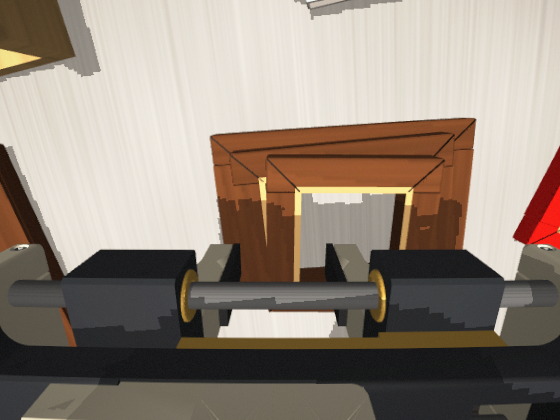

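>>> jog_arm --targets "0 0 0.025 0 0 0 0.1;0 0 0.038 0 0 0 0.1;0 0 0.043 0 0 0 0.1;0 0 0.043 0 0 0 -1;0 0 0.043 0 0 0 -1;0 0 0.043 0 0 0 -1;0 0 0.043 0 0 0 -1;0 0 0.043 0 0 0 -1"

```text
clock: 12.8
tool_pos: [0.5886, -0.4311, 0.0381]
orientation: [-179.9, -0.0, -95.4]
force: [-0.7, -0.1, 3.9]
opening: 0.0216
```

>>> jog_arm --targets "0 0 0 0 0 0 -1;0 0 0 0 0 0 -1;0 0 -0.004 0 0 0 -1;0 0 -0.01 0 0 0 -1;0 0 -0.02 0 0 0 -1;0 0 -0.04 0 0 0 -1;0 0 -0.06 0 0 0 -1;0 0 -0.08 0 0 0 -1"

```text
clock: 13.8
tool_pos: [0.5888, -0.4312, 0.1204]
orientation: [-179.9, -0.0, -95.4]
force: [-0.9, -0.1, -0.4]
opening: 0.0217
```

Run:
```python
from h import *
o=telemetry.get_obs();print(o["moment"],o["force"],o["opening"])
s=snapshot("wrist"); save(s,"w5.png"); t=snapshot("side"); save(t,"s5.png",(200,60,400,210),3.5)
P,uv=cloud(s)
Q=P[np.hypot(P[:,0]-.543,P[:,1]+.424)<.13]
print(np.histogram(Q[:,2],bins=np.arange(0,.2,.01))[0])
for lo,hi in((.1,.15),(.03,.042),(.012,.024)):
        k=Q[(Q[:,2]>lo)&(Q[:,2]<hi)]
        c,w,h,a=rect(k); print(lo,len(k),np.round(k.mean(0),4),np.round(c,4),round(w),round(h),round(a,1))
k=Q[(Q[:,2]>.1)&(Q[:,2]<.15)]; k=k[k[:,1]<-.45]; A=np.c_[k[:,:2],np.ones(len(k))]; print(np.linalg.lstsq(A,k[:,2],rcond=None)[0])
rows([(.543,.0,.13,-95.4),(.493,.131,.13,-95.4)])
```

```text
[ 0.07623533 -0.15478732 -0.01968214] [-0.93563126 -0.05517086 -0.37207664] 0.02165939213163001
[ 9833  5109   611  7040     0     0     0     0     0     0     0    95
  1258 17998   485   499   501   194  1191]
0.1 19836 [ 0.5479 -0.4558  0.1356] [ 0.552 -0.434] 126 98 -5.6
0.03 7040 [ 0.5439 -0.4636  0.0359] [ 0.5447 -0.4391] 151 101 -0.5
0.012 5329 [ 0.5571 -0.4739  0.0181] [ 0.5413 -0.445 ] 191 109 -1.5
[0.00848797 0.10047161 0.17808405]
-0.4256 0.0877 -0.0093 -0.4 -0.1 -0.0
-0.5512 0.1498 -0.0100 -0.4 -0.1 -0.0
```

View pics/w5.png

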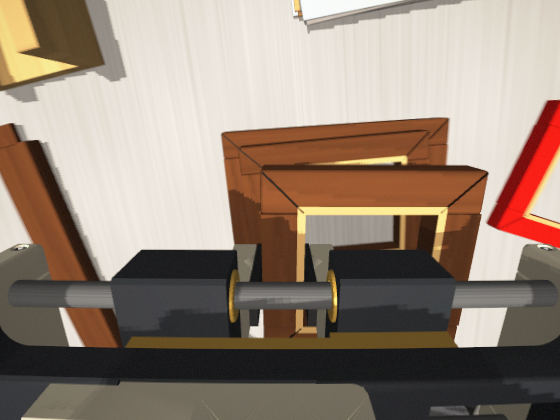

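View pics/s5.png

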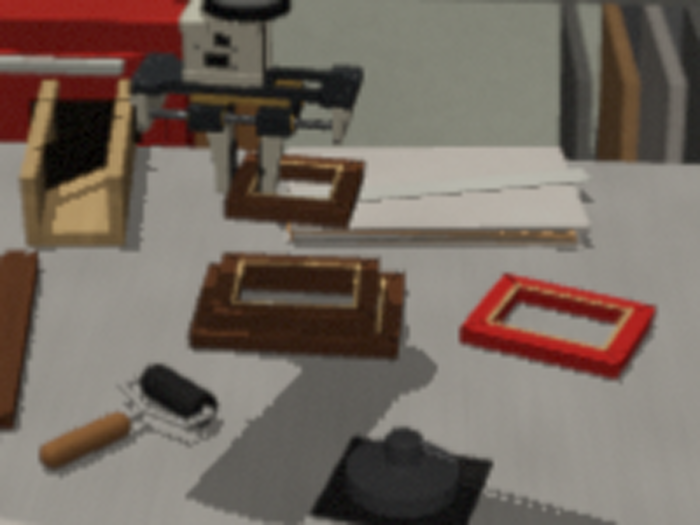

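>>> jog_arm --targets "-0.02 0.004 -0.01 0 0 0 -1;-0.06 0.012 -0.01 0 0 0 -1;-0.11 0.023 -0.01 0 0 0 -1;-0.165 0.034 -0.01 0 0 0 -1;-0.22 0.045 -0.01 0 0 0 -1;-0.275 0.057 -0.01 0 0 0 -1;-0.33 0.068 -0.01 0 0 0 -1;-0.385 0.079 -0.01 0 0 0 -1"

```text
clock: 14.9
tool_pos: [0.5468, -0.0389, 0.1311]
orientation: [-179.6, -0.1, -95.4]
force: [1.0, 0.1, -1.0]
opening: 0.022
```

Run:
```python
from h import *
rows([(.4938,.1312,.10,-94.9)])
```

```text
-0.1645 0.0690 0.0303 -0.4 -0.1 -0.5
```

>>> jog_arm --targets "-0.04 0.017 0.005 -0.2 0 -0.5 -1;-0.08 0.034 0.01 -0.4 0 -0.5 -1;-0.115 0.05 0.015 -0.4 0 -0.5 -1;-0.145 0.062 0.02 -0.4 0 -0.5 -1;-0.16 0.068 0.03 -0.4 0 -0.5 -1;-0.1645 0.069 0.03 -0.4 0 -0.5 -1;-0.1645 0.069 0.03 -0.4 0 -0.5 -1;-0.1645 0.069 0.03 -0.4 0 -0.5 -1"

```text
clock: 15.9
tool_pos: [0.494, 0.1306, 0.1004]
orientation: [180.0, -0.1, -95.0]
force: [-0.1, -0.6, -0.9]
opening: 0.0215
```

Run:
```python
from h import *
rows([(.4938,.1312,.0075,-94.9)])
s=snapshot("wrist"); save(s,"w6.png"); t=snapshot("side"); save(t,"s6.png",(200,180,400,330),3.5)
```

```text
-0.0008 0.0002 0.0929 0.0 -0.1 -0.1
```

View pics/s6.png

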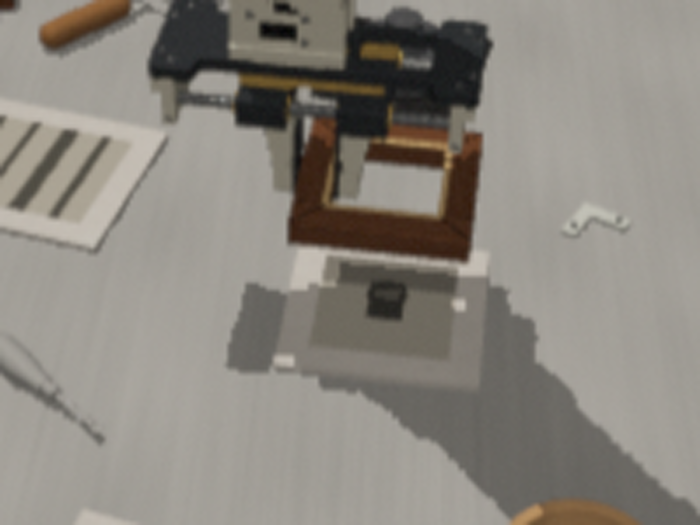

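View pics/w6.png

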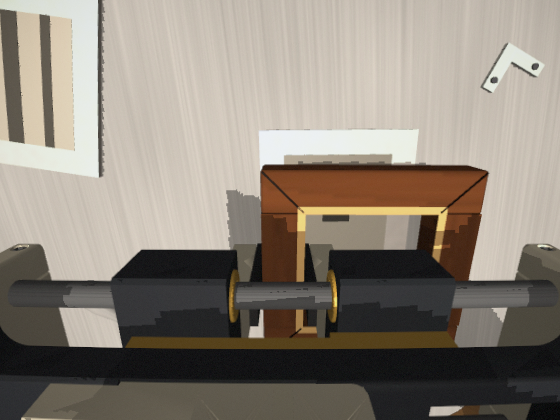

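Run:
```python
from h import *
s=snapshot("wrist")
A,B=plane(s,[(259.5,130),(417.5,129)],.005)[:,:2]; d=A-B; L=np.linalg.norm(d); u=d/L; n=np.array([-u[1],u[0]])
print(A,B,L,np.degrees(np.arctan2(d[1],d[0])),(A+B)/2+.065*n)
A,B=plane(s,[(261.5,166),(488,173)],.1004-.002+.018)[:,:2]; d=A-B; L=np.linalg.norm(d); u=d/L; n=np.array([-u[1],u[0]])
print(A,B,L,np.degrees(np.arctan2(d[1],d[0])),(A+B)/2+.055*n)
```

```text
[0.50704129 0.06146741] [0.3789217  0.07120809] 0.1284893335811271 -4.347721433233036 [0.4479091 0.1311507]
[0.49922616 0.07324478] [0.39144903 0.08552862] 0.10847489514435826 -6.502198300250676 [0.45156587 0.13403291]
```

>>> jog_arm --targets "0 0.002 0.03 0 0 -0.5 -1;0 0.002 0.055 0 0 -0.5 -1;0 0.002 0.072 0 0 -0.5 -1;0 0.002 0.082 0 0 -0.5 -1;0 0.002 0.087 0 0 -0.5 -1;0 0.002 0.09 0 0 -0.5 -1;0 0.002 0.092 0 0 -0.5 -1;0 0.002 0.0935 0 0 -0.5 -1"

```text
clock: 17.05
tool_pos: [0.4922, 0.1308, 0.0072]
orientation: [-180.0, -0.1, -94.5]
force: [0.4, 0.0, -0.7]
opening: 0.0221
```

>>> jog_arm --targets "0 0 0.001 0 0 0 -1;0 0 0.0015 0 0 0 -1;0 0 0.0015 0 0 0 -0.2;0 0 0.0015 0 0 0 0;0 0 0.0015 0 0 0 0.1;0 0 0.0015 0 0 0 0.1;0 0 -0.02 0 0 0 0.1;0 0 -0.08 0 0 0 0.1"

```text
clock: 18.05
tool_pos: [0.4903, 0.1297, 0.0855]
orientation: [179.7, -0.3, -94.5]
force: [1.0, 1.3, 0.1]
opening: 0.0482
```

Run:
```python
from h import *
s=snapshot("wrist"); save(s,"w7.png"); t=snapshot("side"); save(t,"s7.png",(200,180,400,330),3.5)
P,uv=cloud(s); Q=P[np.hypot(P[:,0]-.45,P[:,1]-.135)<.1]
k=Q[(Q[:,2]>.018)&(Q[:,2]<.028)];c,w,h,a=rect(k); print(len(k),np.round(k.mean(0),4),np.round(c,4),round(w),round(h),round(a,1))
for n,z in (("frame_small",.023),("board_small",.005)):
  for q in (s,t):
    r=models.cut_out(n,q); 
    if r: print(n,r[0]["conf"],maskrect(q,r[0]["region"],z))
rows([(.5,-.1,.16,-90),(.482,-.4275,.16,-90)])
```

```text
10026 [0.4525 0.1165 0.023 ] [0.4482 0.1315] 110 105 -4.3
frame_small 0.95 (array([0.44821393, 0.12993024]), 110.37242126464844, 106.87539672851562, -3.9412002563476562)
frame_small 0.81 (array([0.45032169, 0.14458035]), 126.53407287597656, 110.2119140625, 85.96337890625)
board_small 0.61 (array([0.44802066, 0.13620132]), 65.3868179321289, 63.04277420043945, -4.4365997314453125)
board_small 0.93 (array([0.4495787 , 0.13623187]), 135.66819763183594, 130.94041442871094, 85.82366180419922)
0.2294 -0.0263 -0.0730 0.0 -0.1 -4.5
0.5573 -0.0339 -0.0723 0.0 -0.1 -4.5
```

View pics/s7.png

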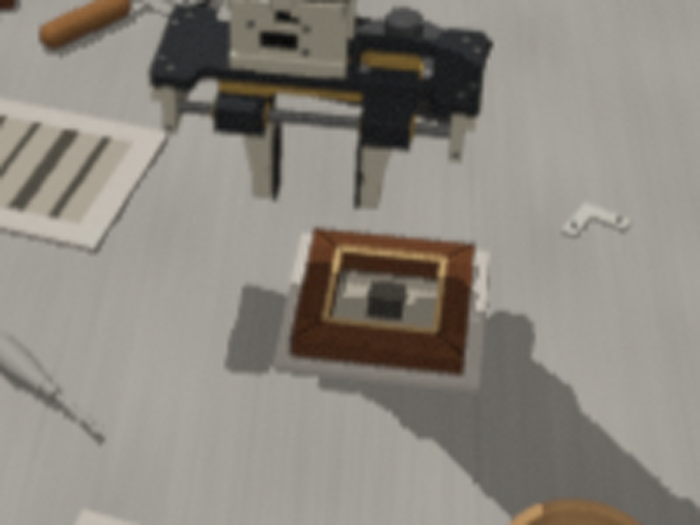

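View pics/w7.png

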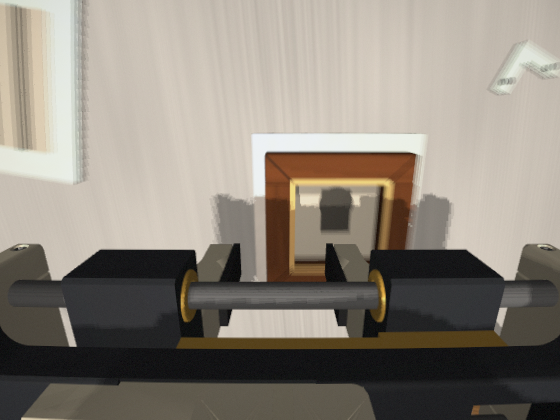

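>>> jog_arm --targets "0.04 -0.01 -0.06 0 0 -4.5 0.1;0.1 -0.015 -0.073 0 0 -4.5 0.1;0.16 -0.02 -0.073 0 0 -4.5 0.1;0.22 -0.026 -0.073 0 0 -4.5 0.1;0.28 -0.03 -0.073 0 0 -4.5 0.1;0.34 -0.03 -0.073 0 0 -4.5 0.1;0.4 -0.03 -0.073 0 0 -4.5 0.1;0.46 -0.032 -0.073 0 0 -4.5 0.1"

```text
clock: 19.35
tool_pos: [0.4866, -0.3321, 0.1588]
orientation: [179.8, -0.1, -90.0]
force: [0.5, 1.1, -0.1]
opening: 0.0481
```

Run:
```python
from h import *
rows([(.4807,-.4285,.12,-90.2)])
s=snapshot("wrist"); save(s,"w8.png"); 
P,uv=cloud(s); Q=P[np.hypot(P[:,0]-.543,P[:,1]+.424)<.13]
for lo,hi in((.03,.042),(.012,.024)):
        k=Q[(Q[:,2]>lo)&(Q[:,2]<hi)]
        c,w,h,a=rect(k); print(lo,len(k),np.round(k.mean(0),4),np.round(c,4),round(w),round(h),round(a,1))
```

```text
0.0964 0.0058 0.0389 0.2 -0.1 0.2
0.03 14036 [ 0.5447 -0.4342  0.036 ] [ 0.545  -0.4293] 151 120 -0.2
0.012 7846 [ 0.5224 -0.4319  0.0182] [ 0.5419 -0.429 ] 191 141 -1.4
```

View pics/w8.png

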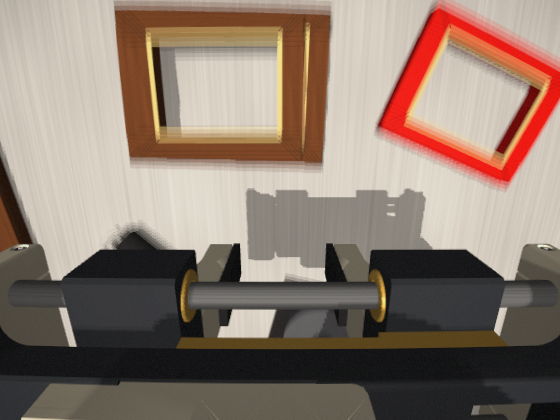

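>>> jog_arm --targets "0.05 0.004 0.01 0.2 0 0.2 0.1;0.09 0.006 0.03 0.2 0 0.2 0.1;0.097 0.006 0.05 0.2 0 0.2 0.1;0.097 0.006 0.08 0.2 0 0.2 0.1;0.097 0.006 0.1 0.2 0 0.2 0.1;0.097 0.006 0.1 0.2 0 0.2 0.1;0.097 0.006 0.1 0.2 0 0.2 0.1;0.097 0.006 0.1 0.2 0 0.2 0.1"

```text
clock: 20.4
tool_pos: [0.4801, -0.435, 0.0598]
orientation: [-180.0, -0.2, -90.3]
force: [-0.1, 0.7, 0.5]
opening: 0.0483
```

Run:
```python
from h import *
rows([(.481,-.4285,.0197,-90.2)])
s=snapshot("wrist"); save(s,"w9.png");
```

```text
-0.0066 -0.0009 0.0400 -0.0 -0.2 -0.1
```

View pics/w9.png

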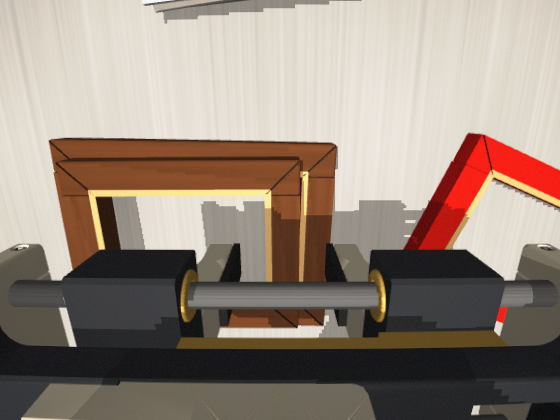

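>>> jog_arm --targets "-0.0065 -0.001 0.02 0 -0.2 0 0.1;-0.0065 -0.001 0.033 0 -0.2 0 0.1;-0.0065 -0.001 0.04 0 -0.2 0 0.1;-0.0065 -0.001 0.04 0 -0.2 0 0.1;-0.0065 -0.001 0.04 0 -0.2 0 -1;-0.0065 -0.001 0.04 0 -0.2 0 -1;-0.0065 -0.001 0.04 0 -0.2 0 -1;-0.0065 -0.001 0.04 0 -0.2 0 -1"

```text
clock: 21.45
tool_pos: [0.4811, -0.4288, 0.0201]
orientation: [-180.0, -0.0, -90.3]
force: [0.5, -0.5, 2.2]
opening: 0.0216
```

>>> jog_arm --targets "0 0 0 0 0 0 -1;0 0 0 0 0 0 -1;0 0 -0.004 0 0 0 -1;0 0 -0.01 0 0 0 -1;0 0 -0.02 0 0 0 -1;0 0 -0.04 0 0 0 -1;0 0 -0.07 0 0 0 -1;0 0 -0.1 0 0 0 -1"

```text
clock: 22.45
tool_pos: [0.481, -0.4287, 0.1216]
orientation: [-179.9, -0.0, -90.3]
force: [0.5, 0.3, -1.3]
opening: 0.0213
```

Run:
```python
from h import *
s=snapshot("wrist"); save(s,"w10.png"); t=snapshot("side"); save(t,"s10.png",(200,60,400,210),3.5)
P,uv=cloud(s); Q=P[np.hypot(P[:,0]-.543,P[:,1]+.424)<.13]
for lo,hi in((.012,.024),):
        k=Q[(Q[:,2]>lo)&(Q[:,2]<hi)]
        c,w,h,a=rect(k); print(lo,len(k),np.round(k.mean(0),4),np.round(c,4),round(w),round(h),round(a,1))
k=cloud(s,models.cut_out("frame_medium",s)[0]["region"])[0]; A=np.c_[k[:,:2],np.ones(len(k))]; A=A[np.abs(k[:,2]-.136)<.02]; k=k[np.abs(k[:,2]-.136)<.02]; print(np.linalg.lstsq(A,k[:,2],rcond=None)[0], np.percentile(k[:,2],[5,50,95]))
```

```text
0.012 8803 [ 0.5402 -0.4665  0.018 ] [ 0.5419 -0.4326] 191 133 -1.4Traceback (most recent call last):
  File "<stdin>", line 7, in <module>
    return _quantile_unchecked(
        a, q, axis, out, overwrite_input, method, keepdims, weights)
    return _ureduce(a,
                    func=_quantile_ureduce_func,
    ...<5 lines>...
                    overwrite_input=overwrite_input,
                    method=method)
    r = func(a, **kwargs)
    result = _quantile(arr,
                       quantiles=q,
    ...<2 lines>...
                       out=out,
                       weights=wgt)
    slices_having_nans = np.isnan(arr[-1, ...])
                                  ~~~^^^^^^^^^
IndexError: index -1 is out of bounds for axis 0 with size 0
```

View pics/w10.png

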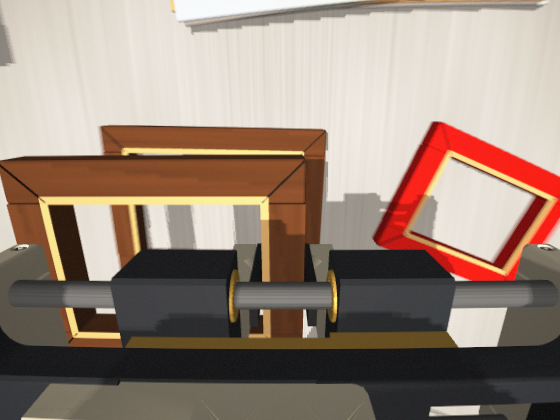

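View pics/s10.png

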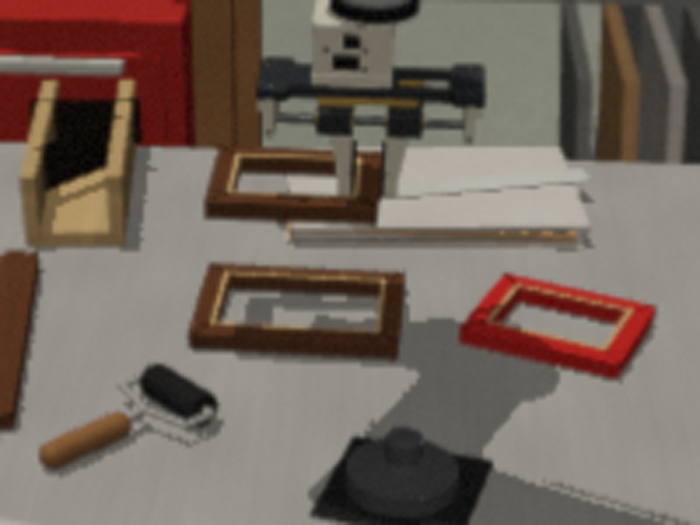

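Run:
```python
from h import *
rows([(.654,.017,.12,-104.6),(.62,-.08,.12,-100)])
```

```text
-0.4472 -0.1697 0.0026 -0.3 -0.1 14.3
-0.3500 -0.1362 0.0026 -0.3 -0.1 9.7
```

>>> jog_arm --targets "-0.02 -0.008 0 0 0 0 -1;-0.06 -0.024 0 0 0 1 -1;-0.105 -0.042 0 0 0 3 -1;-0.155 -0.062 0 0 0 5 -1;-0.205 -0.08 0 0 0 7 -1;-0.255 -0.1 0 0 0 8 -1;-0.305 -0.118 0 0 0 9 -1;-0.35 -0.136 0 0 0 10 -1"

```text
clock: 23.6
tool_pos: [0.6196, -0.0772, 0.1219]
orientation: [-179.8, -0.1, -100.3]
force: [0.7, 0.0, -0.6]
opening: 0.0216
```

Run:
```python
from h import *
rows([(.654,.017,.10,-104.6)])
```

```text
-0.0989 -0.0170 0.0218 -0.2 -0.1 4.3
```

>>> jog_arm --targets "-0.04 -0.007 0.01 -0.2 0 2 -1;-0.075 -0.013 0.02 -0.2 0 4.3 -1;-0.095 -0.016 0.022 -0.2 0 4.3 -1;-0.099 -0.017 0.022 -0.2 0 4.3 -1;-0.099 -0.017 0.022 -0.2 0 4.3 -1;-0.099 -0.017 0.022 -0.2 0 4.3 -1;-0.099 -0.017 0.022 -0.2 0 4.3 -1;-0.099 -0.017 0.022 -0.2 0 4.3 -1"

```text
clock: 24.6
tool_pos: [0.654, 0.0166, 0.1001]
orientation: [-180.0, -0.1, -104.6]
force: [-0.4, 0.1, -0.5]
opening: 0.0217
```

Run:
```python
from h import *
rows([(.654,.017,.0075,-104.6)])
s=snapshot("wrist"); save(s,"w11.png"); 
t=snapshot("side"); save(t,"s11.png",(110,130,310,280),3.5)
```

```text
-0.0005 0.0002 0.0926 -0.0 -0.1 0.0
```

View pics/w11.png

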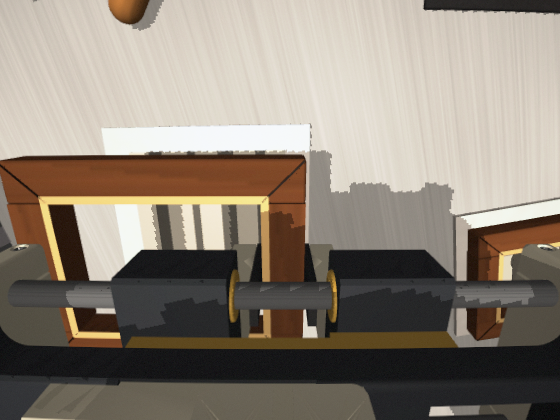

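View pics/s11.png

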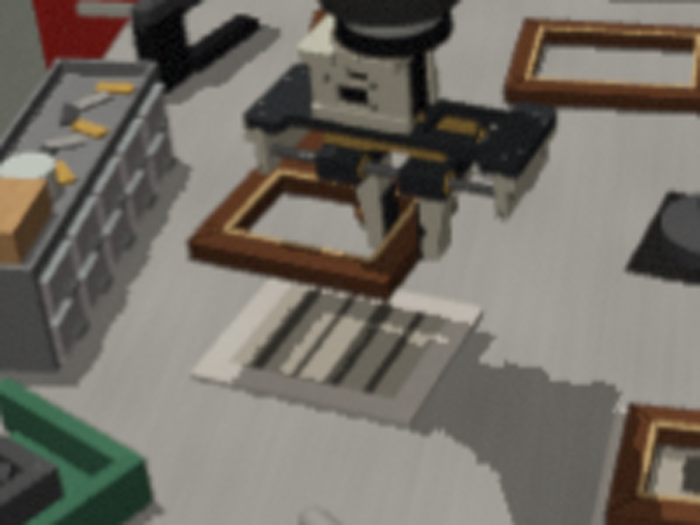

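Run:
```python
from h import *
s=snapshot("wrist")
for (a,b,z,h) in (((102,129),(311.5,124),.005,.07),((0.5,160),(306,156),.116,.06)):
  A,B=plane(s,[a,b],z)[:,:2]; d=A-B; L=np.linalg.norm(d); u=d/L; n=np.array([-u[1],u[0]])
  print(A,B,L,np.degrees(np.arctan2(d[1],d[0])),(A+B)/2+h*n)
```

```text
[ 0.77986755 -0.08724735] [ 0.61377726 -0.04754294] 0.17077009155234416 -13.444430202740891 [7.13097555e-01 6.86566057e-04]
[ 0.77060544 -0.07553087] [ 0.62840776 -0.03994383] 0.14658314301117192 -14.050508539043065 [7.14073226e-01 4.67576870e-04]
```

>>> jog_arm --targets "0 0.001 0.03 0 0 -0.3 -1;0 0.001 0.055 0 0 -0.3 -1;0 0.001 0.072 0 0 -0.3 -1;0 0.001 0.082 0 0 -0.3 -1;0 0.001 0.087 0 0 -0.3 -1;0 0.001 0.09 0 0 -0.3 -1;0 0.001 0.092 0 0 -0.3 -1;0 0.001 0.0935 0 0 -0.3 -1"

```text
clock: 25.75
tool_pos: [0.6533, 0.0171, 0.007]
orientation: [-179.9, -0.1, -104.3]
force: [-4.9, 1.2, 13.7]
opening: 0.0216
```

>>> jog_arm --targets "0 0 -0.0005 0 0 0 -1;0 0 -0.0005 0 0 0 -1;0 0 -0.0005 0 0 0 -0.2;0 0 -0.0005 0 0 0 0;0 0 -0.0005 0 0 0 0.1;0 0 -0.0005 0 0 0 0.1;0 0 -0.02 0 0 0 0.1;0 0 -0.08 0 0 0 0.1"

```text
clock: 26.75
tool_pos: [0.6508, 0.0167, 0.0844]
orientation: [179.7, -0.3, -104.3]
force: [1.3, 1.5, -0.0]
opening: 0.0483
```

Run:
```python
from h import *
s=snapshot("wrist"); save(s,"w12.png"); t=snapshot("side"); save(t,"s12.png",(110,130,310,280),3.5)
P,uv=cloud(s); Q=P[np.hypot(P[:,0]-.716,P[:,1]-.0)<.11]
k=Q[(Q[:,2]>.018)&(Q[:,2]<.028)];c,w,h,a=rect(k); print(len(k),np.round(k.mean(0),4),np.round(c,4),round(w),round(h),round(a,1))
for n,z in (("frame_medium",.023),("board_medium",.005)):
    r=models.cut_out(n,t); 
    for q in r: print(n,q["conf"],q["uv"],maskrect(t,q["region"],z))
rows([(.58,-.15,.16,-95),(.458,-.427,.13,-91.5)])
```

```text
11982 [ 0.7036 -0.022   0.023 ] [ 0.7148 -0.004 ] 151 110 -14.1
frame_medium 0.64 [358.7, 152.2] (array([ 0.3069866, -0.3951962]), 157.7853240966797, 151.30731201171875, -22.29669952392578)
frame_medium 0.6 [205.6, 231.9] (array([0.71558722, 0.01245663]), 158.7169952392578, 137.21751403808594, -14.14019775390625)
board_medium 0.77 [209.0, 229.9] (array([ 0.71978931, -0.00991327]), 96.71199798583984, 58.950469970703125, -13.02764892578125)
0.1806 0.0304 -0.0715 -0.2 0.0 -9.3
0.4791 0.0805 -0.0420 -0.2 0.0 -12.8
```

View pics/s12.png

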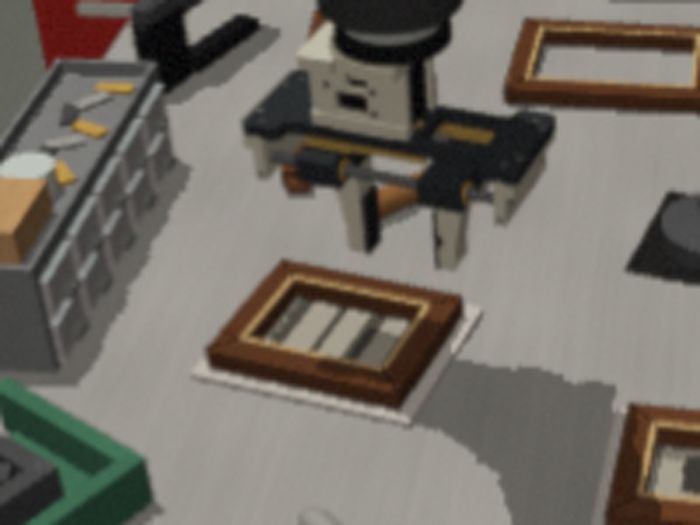

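View pics/w12.png

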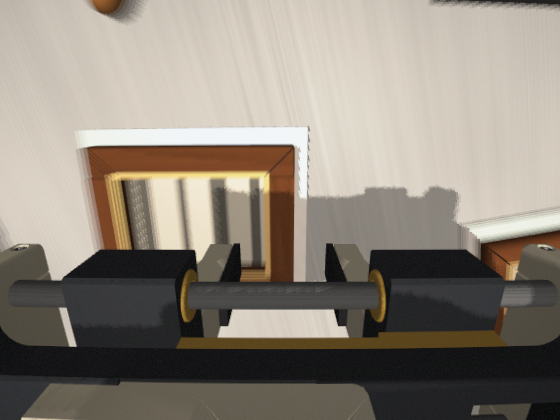

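>>> jog_arm --targets "0.04 0.007 -0.06 0 0 -3 0.1;0.1 0.017 -0.072 0 0 -6 0.1;0.16 0.027 -0.072 0 0 -9 0.1;0.22 0.037 -0.07 0 0 -11 0.1;0.28 0.047 -0.06 0 0 -12.8 0.1;0.34 0.057 -0.05 0 0 -12.8 0.1;0.4 0.067 -0.042 0 0 -12.8 0.1;0.45 0.075 -0.042 0 0 -12.8 0.1"

```text
clock: 27.95
tool_pos: [0.4683, -0.4014, 0.128]
orientation: [-179.9, 0.1, -91.5]
force: [1.2, -0.0, 0.1]
opening: 0.0485
```

Run:
```python
from h import *
rows([(.458,-.426,.06,-91.4)])
s=snapshot("wrist"); save(s,"w13.png"); 
P,uv=cloud(s); Q=P[np.hypot(P[:,0]-.543,P[:,1]+.424)<.13]
for lo,hi in((.012,.024),):
        k=Q[(Q[:,2]>lo)&(Q[:,2]<hi)]
        c,w,h,a=rect(k); print(lo,len(k),np.round(k.mean(0),4),np.round(c,4),round(w),round(h),round(a,1))
t=snapshot("top"); save(t,"t13.png",(180,100,380,300),3)
for n,z in (("frame_medium",.023),("board_medium",.005),("frame_small",.023),("board_small",.005)):
    r=models.cut_out(n,t); 
    for q in r: print(n,q["conf"],q["uv"],maskrect(t,q["region"],z))
```

```text
0.0249 0.0097 0.0680 -0.1 0.1 -0.1
0.012 15868 [ 0.5423 -0.4366  0.018 ] [ 0.5423 -0.4286] 191 141 -1.6
frame_medium 0.79 [438.5, 260.6] (array([ 0.30139523, -0.47271692]), 120.65005493164062, 33.780296325683594, -10.832298278808594)
frame_medium 0.67 [260.3, 151.8] (array([0.7150304 , 0.00128368]), 157.54727172851562, 123.54851531982422, -14.814353942871094)
board_medium 0.9 [272.5, 157.5] (array([7.19569641e-01, 5.60157776e-04]), 102.83514404296875, 78.86489868164062, -13.770477294921875)
board_medium 0.73 [236.5, 245.7] (array([0.45148477, 0.13529694]), 116.99735260009766, 112.59522247314453, -4.254539489746094)
frame_small 0.58 [225.1, 234.5] (array([0.45003503, 0.13554588]), 113.26173400878906, 110.94876098632812, 84.64370727539062)
board_small 0.74 [239.8, 237.7] (array([0.4518974 , 0.13419844]), 65.95487213134766, 62.276981353759766, 83.90982818603516)
```

View pics/t13.png

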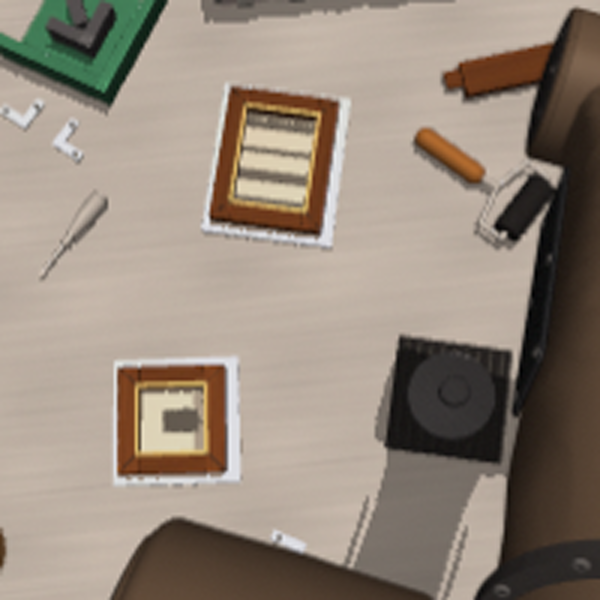

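>>> jog_arm --targets "0.015 0.006 0.02 0 0 0 0.1;0.025 0.01 0.05 0 0 0 0.1;0.025 0.01 0.07 0 0 0 0.1;0.025 0.01 0.07 0 0 0 0.1;0.025 0.01 0.07 0 0 0 0.1;0.025 0.01 0.07 0 0 0 0.1;0.025 0.01 0.07 0 0 0 0.1;0.025 0.01 0.07 0 0 0 0.1"

```text
clock: 29.25
tool_pos: [0.4601, -0.4243, 0.0598]
orientation: [-179.8, 0.0, -91.5]
force: [0.3, -0.1, -0.1]
opening: 0.0485
```

Run:
```python
from h import *
rows([(.458,-.426,.004,-91.4)])
s=snapshot("wrist"); save(s,"w14.png");
```

```text
0.0018 0.0023 0.0558 -0.2 0.0 -0.1
```

View pics/w14.png

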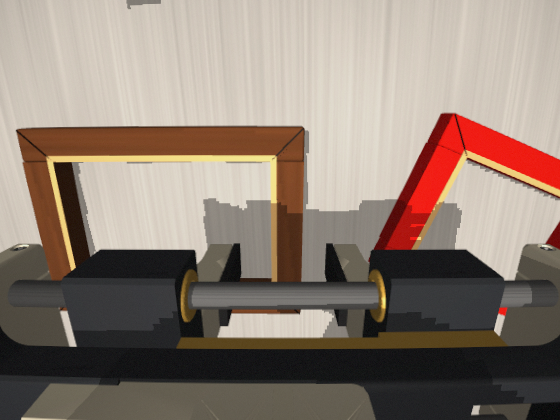

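>>> jog_arm --targets "0.002 0.0025 0.03 -0.2 0 0 0.1;0.002 0.0025 0.048 -0.2 0 0 0.1;0.002 0.0025 0.0555 -0.2 0 0 0.1;0.002 0.0025 0.0555 -0.2 0 0 0.1;0.002 0.0025 0.0555 -0.2 0 0 -1;0.002 0.0025 0.0555 -0.2 0 0 -1;0.002 0.0025 0.0555 -0.2 0 0 -1;0.002 0.0025 0.0555 -0.2 0 0 -1"

```text
clock: 30.3
tool_pos: [0.4579, -0.4263, 0.0046]
orientation: [-180.0, 0.0, -91.5]
force: [-1.0, 1.1, 3.5]
opening: 0.0215
```

>>> jog_arm --targets "0 0 0 0 0 0 -1;0 0 0 0 0 0 -1;0 0 -0.004 0 0 0 -1;0 0 -0.01 0 0 0 -1;0 0 -0.02 0 0 0 -1;0 0 -0.04 0 0 0 -1;0 0 -0.07 0 0 0 -1;0 0 -0.11 0 0 0 -1"

```text
clock: 31.3
tool_pos: [0.4572, -0.426, 0.1154]
orientation: [180.0, 0.0, -91.5]
force: [0.1, 0.4, -1.6]
opening: 0.0216
```

Run:
```python
from h import *
s=snapshot("wrist"); save(s,"w15.png"); t=snapshot("side"); save(t,"s15.png",(200,60,400,210),3.5)
# frame angle in wrist is via yaw; targets
a=np.radians(-14.9); c=np.array([.537,.4225]); tc=c-.084*np.array([np.cos(a),np.sin(a)]); print(tc)
rows([(.50,-.25,.13,-92),(.56,-.05,.13,-95),(.56,.15,.13,-98),(.50,.35,.13,-102),(tc[0],tc[1],.11,-104.9)])
```

```text
[0.45582441 0.44409915]
-0.1790 -0.0354 -0.0102 -0.5 -0.3 0.6
-0.3804 -0.0904 -0.0106 -0.5 -0.2 3.6
-0.5803 -0.0855 -0.0116 -0.5 -0.2 6.6
-0.7788 -0.0207 -0.0130 -0.5 -0.2 10.6
-0.8719 0.0260 0.0062 -0.5 -0.2 13.5
```

View pics/s15.png

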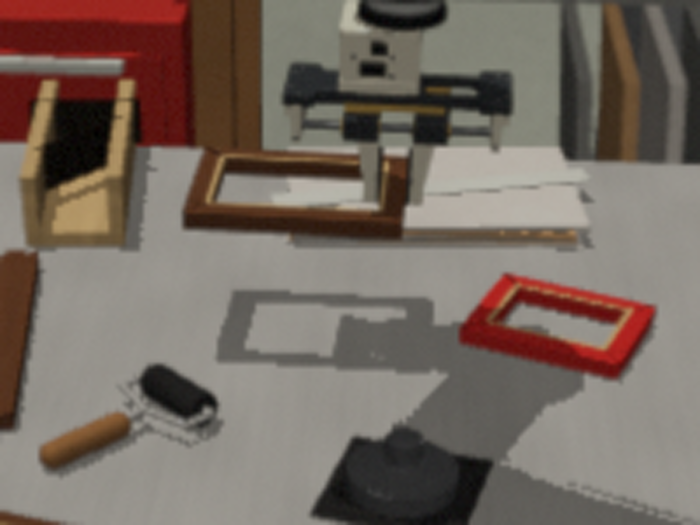

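View pics/w15.png

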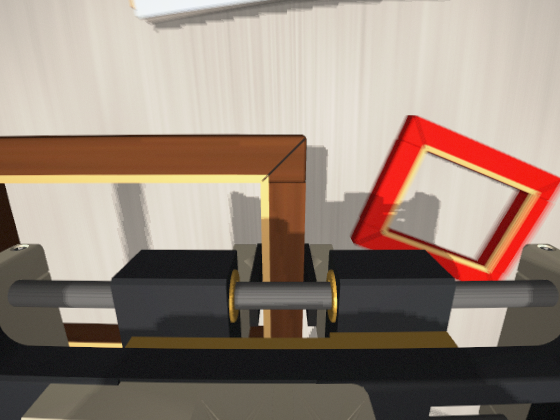

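>>> jog_arm --targets "-0.02 -0.004 -0.01 0 0 0 -1;-0.06 -0.012 -0.01 0 0 0 -1;-0.11 -0.022 -0.01 0 0 0 -1;-0.165 -0.035 -0.01 0 0 0.6 -1;-0.22 -0.05 -0.01 0 0 1.5 -1;-0.275 -0.065 -0.01 0 0 2.5 -1;-0.33 -0.078 -0.01 0 0 3 -1;-0.38 -0.09 -0.01 0 0 3.6 -1"

```text
clock: 32.4
tool_pos: [0.5594, -0.0476, 0.1298]
orientation: [-179.5, -0.2, -95.0]
force: [0.4, -0.6, -1.6]
opening: 0.0216
```

Run:
```python
from h import *
rows([(.56,.15,.13,-98),(.50,.35,.13,-102),(.4558,.4441,.11,-104.9)])
t=snapshot("top"); P,uv=cloud(t); m=(np.hypot(uv[:,0]-164,uv[:,1]-284)<22)&(P[:,2]>.01); print(P[m].min(0),P[m].max(0))
print(maskrect(t,models.cut_out("board_large",t)[0]["region"],.005))
```

```text
-0.1969 0.0165 -0.0012 -0.5 -0.2 3.0
-0.3910 0.0936 -0.0026 -0.5 -0.2 7.0
-0.4810 0.1459 0.0166 -0.5 -0.2 9.9
[0.29337286 0.13771149 0.01017957] [0.38504177 0.40408383 0.68098694]
(array([0.53757996, 0.4215506 ]), 211.41165161132812, 162.9354705810547, -14.905197143554688)
```

>>> jog_arm --targets "-0.05 0.004 0 0 0 1 -1;-0.1 0.008 0 0 0 2 -1;-0.15 0.012 0 0 0 2.5 -1;-0.2 0.018 0 0 0 3 -1;-0.25 0.038 0 0 0 4 -1;-0.3 0.058 0 0 0 5 -1;-0.345 0.075 0 0 0 6 -1;-0.385 0.091 0 0 0 7 -1"

```text
clock: 33.5
tool_pos: [0.5005, 0.3473, 0.1277]
orientation: [-179.4, -0.1, -101.7]
force: [0.9, -1.0, -0.6]
opening: 0.0217
```

Run:
```python
from h import *
rows([(.4558,.4441,.10,-104.9)])
```

```text
-0.0858 0.0637 0.0269 -0.6 -0.1 3.2
```

>>> jog_arm --targets "-0.035 0.026 0.01 -0.3 0 1.5 -1;-0.065 0.048 0.02 -0.6 0 3.2 -1;-0.08 0.06 0.027 -0.6 0 3.2 -1;-0.086 0.064 0.027 -0.6 0 3.2 -1;-0.086 0.064 0.027 -0.6 0 3.2 -1;-0.086 0.064 0.027 -0.6 0 3.2 -1;-0.086 0.064 0.027 -0.6 0 3.2 -1;-0.086 0.064 0.027 -0.6 0 3.2 -1"

```text
clock: 34.5
tool_pos: [0.456, 0.4439, 0.1002]
orientation: [180.0, -0.1, -105.0]
force: [1.0, 0.5, -1.6]
opening: 0.0217
```

Run:
```python
from h import *
rows([(.4558,.4441,.0095,-104.9)])
s=snapshot("wrist"); save(s,"w16.png"); 
t=snapshot("side"); save(t,"s16.png",(170,220,400,420),3)
```

```text
-0.0003 0.0001 0.0907 0.0 -0.1 -0.1
```

View pics/w16.png

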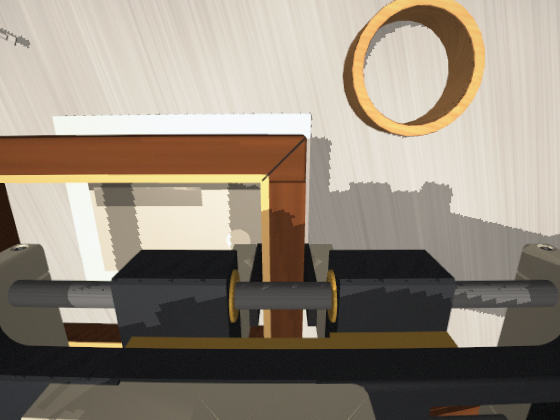

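View pics/s16.png

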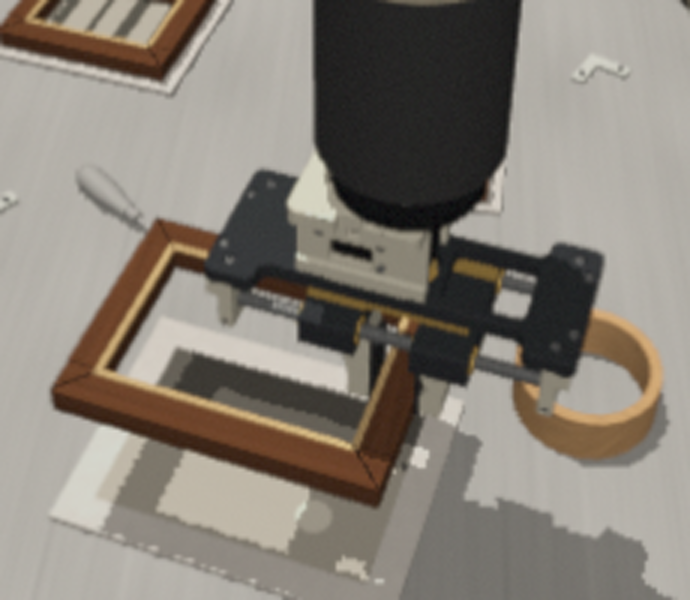

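Run:
```python
from h import *
s=snapshot("wrist")
A,B=plane(s,[(54,118.5),(311,113.5)],.005)[:,:2]; d=A-B; L=np.linalg.norm(d); u=d/L; n=np.array([-u[1],u[0]])
print(A,B,L,np.degrees(np.arctan2(d[1],d[0])),(A+B)/2+.08*n)
# frame: right top corner and point on edge at left border
z=.1002-.0046+.018
A,B=plane(s,[(2,137),(306,135.5)],z)[:,:2]; d=A-B; u=d/np.linalg.norm(d); n=np.array([-u[1],u[0]])
print(B,np.degrees(np.arctan2(d[1],d[0])),B+.095*u+.07*n)
P,uv=cloud(s); m=(uv[:,0]>345)&(uv[:,0]<485)&(uv[:,1]<138); print(P[m].max(0))
```

```text
[0.61616141 0.32065876] [0.4135091  0.37202231] 0.20906021052058316 -14.222483918331463 [0.53449028 0.42388846]
[0.42749588 0.37869991] -15.029098292318094 [0.537398  0.4216711]
[0.389099   0.42713025 0.03849914]
```

>>> jog_arm --targets "0 0.0015 0.03 0 0 -0.4 -1;0 0.0015 0.055 0 0 -0.4 -1;0 0.0015 0.07 0 0 -0.4 -1;0 0.0015 0.08 0 0 -0.4 -1;0 0.0015 0.085 0 0 -0.4 -1;0 0.0015 0.088 0 0 -0.4 -1;0 0.0015 0.0895 0 0 -0.4 -1;0 0.0015 0.0905 0 0 -0.4 -1"

```text
clock: 35.65
tool_pos: [0.4543, 0.4447, 0.0099]
orientation: [180.0, -0.1, -104.6]
force: [0.2, 0.1, -1.2]
opening: 0.0219
```

>>> jog_arm --targets "0 0 0.0007 0 0 0 -1;0 0 0.0012 0 0 0 -1;0 0 0.0012 0 0 0 -0.2;0 0 0.0012 0 0 0 0;0 0 0.0012 0 0 0 0.1;0 0 0.0012 0 0 0 0.1;0 0 -0.02 0 0 0 0.1;0 0 -0.08 0 0 0 0.1"

```text
clock: 36.65
tool_pos: [0.453, 0.4427, 0.0875]
orientation: [179.8, -0.5, -104.6]
force: [0.2, 1.3, -0.1]
opening: 0.048
```

Run:
```python
from h import *
t=snapshot("side"); save(t,"s17.png",(170,220,400,420),3)
rows([(.22,.62,.2,-60),(.42,.5,.2,-90)])
print(telemetry.get_obs()["joint_pos"])
```

```text
-0.1088 0.2721 -0.1019 -0.3 0.2 -44.5
-0.0425 0.0484 -0.1014 -0.2 0.3 -14.5
[ 61.93372761  22.97083622 -13.65256078   0.16758424 -53.03225544
 -76.49005511]
```

View pics/s17.png

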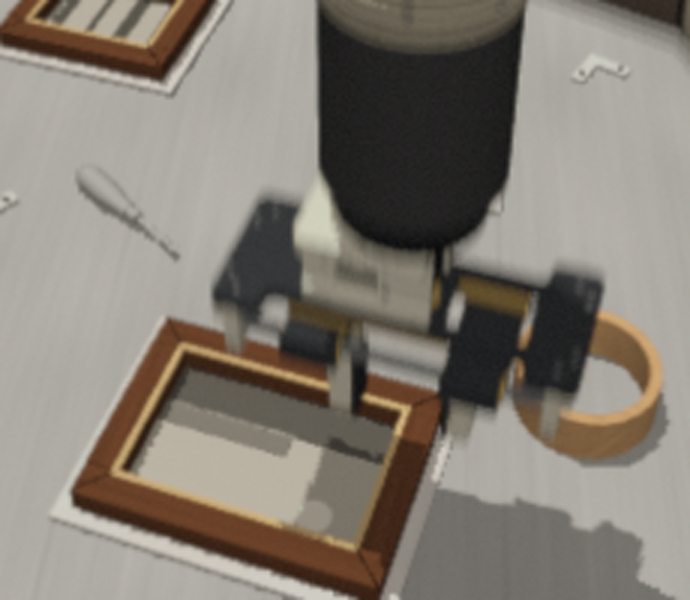

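Frame placed flat with margins. I retreat clear for a final check.

>>> jog_arm --targets "0 0 -0.04 0 0 0 0.1;0 0 -0.08 0 0 0 0.1;-0.02 0.04 -0.1 0 0 -6 0.1;-0.04 0.09 -0.1 0 0 -15 0.1;-0.06 0.14 -0.1 0 0 -24 0.1;-0.08 0.19 -0.1 0 0 -32 0.1;-0.1 0.24 -0.1 0 0 -40 0.1;-0.11 0.27 -0.1 0 0 -44 0.1"

```text
clock: 37.7
tool_pos: [0.2201, 0.6221, 0.198]
orientation: [-179.6, 0.1, -60.2]
force: [0.8, -0.8, 0.5]
opening: 0.0485
```

Run:
```python
from h import *
import pickle
t=snapshot("top"); save(t,"t18.png"); d=snapshot("side"); save(d,"s18.png")
C=dict(weight=(.442,-.1505,.022),frame_small=(.4495,.135,.023),frame_medium=(.716,.001,.023),frame_large=(.537,.4225,.023))
for q in (t,d):
  P,uv=cloud(q)
  for n,(x,y,z) in C.items():
    k=P[(np.hypot(P[:,0]-x,P[:,1]-y)<.135)&(abs(P[:,2]-z)<.006)]
    if len(k)<20: print(n,len(k)); continue
    c,w,h,a=rect(k); print(n,len(k),np.round(c-[x,y],4),round(w),round(h),round(a,1),np.round(np.percentile(k[:,2],[2,50,98]),4))
  for n,z in (("bradawl",.01),("roller",.03)):
    o=pickle.load(open("top0.pkl" if q is t else "side0.pkl","rb"))
    r=models.cut_out(n,q); print(n,[(round(x["conf"],2),np.round(x["uv"])) for x in r[:1]])
a=pickle.load(open("side0.pkl","rb"))["img"].astype(int); b=d["img"].astype(int)
D=np.abs(a-b).sum(2); print("side diff bradawl",D[270:310,190:232].max(),"roller",D[163:195,208:265].max())
```

```text
weight 563 [ 0.0017 -0.001 ] 87 87 -4.8 [0.0188 0.0238 0.0276]
frame_small 854 [ 0.0009 -0.0006] 111 110 -4.5 [0.0189 0.0237 0.0277]
frame_medium 941 [0.0016 0.0007] 152 120 -14.1 [0.0181 0.0235 0.0279]
frame_large 1360 [0.0007 0.0008] 192 141 -15.1 [0.0184 0.0233 0.0277]
bradawl [(0.25, array([144., 224.]))]
roller [(0.65, array([258., 152.]))]
weight 415 [0.0021 0.0039] 89 86 -90.0 [0.0178 0.0232 0.0269]
frame_small 1165 [0.0004 0.0018] 117 110 85.7 [0.0178 0.0229 0.0259]
frame_medium 1177 [0.0013 0.0022] 152 125 -14.5 [0.0175 0.0228 0.026 ]
frame_large 3723 [0.0004 0.0016] 192 143 -14.3 [0.018  0.0235 0.0263]
bradawl [(0.75, array([203., 286.]))]
roller [(0.89, array([241., 173.]))]
side diff bradawl 14 roller 26
```

View pics/t18.png

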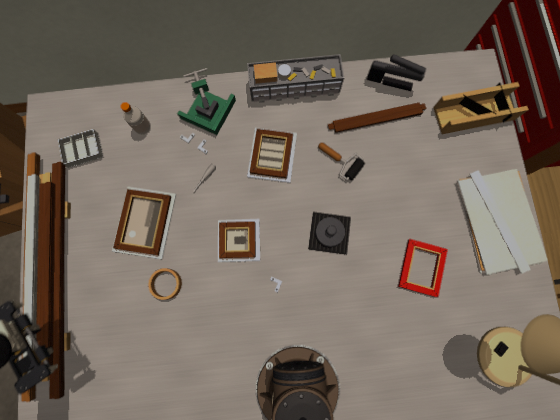

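View pics/s18.png

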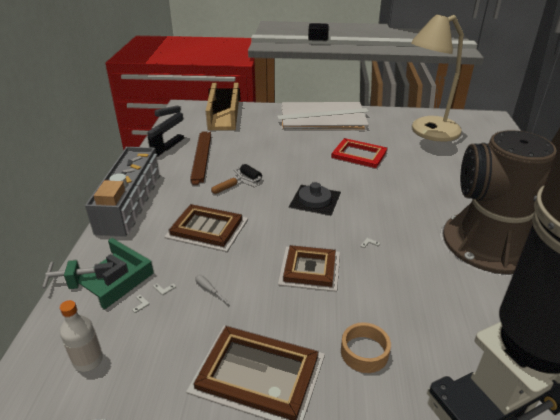

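Both views show the weight centred on its pad (330,233 in top), and each frame square on its own board: small (239,240), medium (272,155) and large (144,222). The bradawl, roller and red frame are where they were at the start.

Run:
```python
from h import *
print(telemetry.get_obs()["force"],telemetry.get_obs()["qvel"]); print(job.close_job())
```

```text
[-0.30335467 -0.48204551  0.31128316] [-0.53612127 -0.26792292 -0.09661412  0.00698498 -0.03039338  0.09762937]
the job is handed in; nothing more can be done
None
```

The job is done and handed in; the robot's clock stood at about 38 s of the 136 s allowed. I took the stack apart from the top. The weight went on its pad, then the small, medium and large frames went on their own boards, each lowered to its board height before I let go. The red look-alike frame was left alone.

**Placement:** The last pictures from the top camera put the weight about 2 mm from the pad centre. All three frames were within about 2 mm of their board centres and about 1° of square. Heights matched everything lying flat.

**Disagreements:** The side camera read the weight about 4 mm off centre, still inside the 15 mm limit. The wrist camera differed from the top camera by up to about 3.5 mm on the boards, so I split the difference on the small and large frames.

**Contact force:** The weight and the medium frame touched down with about 10–14 N just before release. For the small and large frames I saw no clear contact force at the last reading before release, so I went 1–1.5 mm lower and then opened.

**Bystanders:** The bradawl and roller look unmoved: the side pictures before and after are almost the same there. In the last top picture the detector reported both in the wrong place (the bradawl with low confidence), but they are plainly visible where they started.

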